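# Snap the slide carrier onto the drip-stand loop

### The arm

A 6-joint arm with a two-finger parallel gripper is mounted at the origin on the work surface. World frame = base frame: x ahead of the robot, y to its left, z up, the work surface at z = 0. Lengths are in mm, angles in degrees, forces in N, time in s.
With the tool pointing down it reaches from about 350 to 850 mm from the base axis. Payload 8.1 kg.
Tool frame: the origin (TCP) lies between the finger pads, 19 mm behind the fingertips; this is the grasp point; z points along the fingers, y is the line along which they close (so a half turn about z gives the same grasp; the last joint's range is limited). The gripper opens to 85 mm and grips with 20 to 120 N. Pads are 22 mm wide; open, the fingers measure 114 mm over their backs; the gripper's body (76 mm by 85 mm) begins 54 mm behind the grasp point. The pads swing forward as they close: fully open they stand 13 mm farther back than shut.
Start: joints at [63.06, 7.471, 85.268, -0, 87.261, -4.893], TCP at [225.204, 556.137, 249.992] pointing down, gripper open.
Joint ranges: [-169.43, 169.43], [-51.17, 129.36], [1.28, 143.12], [-76.62, 256.62], [0, 156.53], [-152.29, 152.29]. Speed limits (degrees/s): [136.94, 136.94, 159.86, 180, 180, 180].

### API

Orientations are given as [roll, pitch, yaw] about the fixed x, y, z axes, in that order (R = Rz(yaw) Ry(pitch) Rx(roll)).
In Python, from bench import r gives the robot as it stands.
- The arm moves only by the shell command python3 steer.py 'ROWS' [FORCE]. ROWS is a JSON object with one list for each field, all of the same length, 1 to 8, a row being the entries at one place: ax, ay, az (a rotation vector in normalised numbers (1 is pi/2 rad)), tx, ty, tz (the shift in a scale on which 1.0 is 0.8 m), aperture (the finger opening in mm); each row is the pose to reach, as a shift and turn from the pose commanded when the command began, along the tool's axes at that moment; what a row does not reach only later rows make up. A row lasts 1/8 s, in which the tool goes at most 62.5 mm and 10.7 degrees, less where a joint would pass 70% of its speed; a pose out of reach is approached as far as the arm can. The fingers move at their own pace and stop on an object; FORCE is the grip in N (left out, the last holds). Time passes only in rows, so rows that do not move let the fingers close. It prints the time, the measured TCP pose, the force, the opening and the grip force at its end. A shift or turn number past 1, either way, is cut back to 1. Input that does not fit is refused with a message, and nothing moves.
- r.sense(): the state, without advancing time (a new reading comes with each control period).
- r.snapshot(name): name is "scene" or "top" or "wrist"; returns a dict with "pixels" (400x640x3 uint8, blue, green, red), "fx", "fy", "cx", "cy" (pixels), "D" ([k1, k2, p1, p2, k3] as OpenCV has them; the pictures are not rectified), "pose" (4x4, takes a point from camera to world coordinates). Camera axes: x right, y up, looking along -z (the intrinsics and any distortion apply to the point x, -y, -z); pixel columns grow to the right and rows downward; lengths in mm; the calibration is good to about 2 mm. A picture is of the moment at which its call begins. There is no depth.
- r.hand_in(): hands the job in; it is judged then, once.
The state is a dict: "time": time; "joint_pos": joint angles; "qd": joint speeds; "joint_efforts": joint torques, N m; "tool_pos": TCP position; "tcp_rot": TCP orientation; "ft_force": force on the tool from outside, world axes, zero at the start; "wrist_torque": the same for the moment, N m; "finger_gap": finger opening in mm; "grip_force": force on a finger pad.
Only numpy, scipy, OpenCV 4.12 (cv2) and the standard library are available. Lean on these libraries where they do the work, as an engineer would, in place of code of your own. Each camera call takes 0.05 s, during which the arm holds its last target. There are 200 camera calls.

### The job

Pick up the microscope-slide carrier that has the snap hook and hang it on the steel loop of the drip stand: press the hook's sprung gate against the loop's front bar until the bar has passed and the gate has sprung shut behind it, lower the carrier until it hangs from the bar, and let go of it. Press gently, never harder than a firm finger push (20 N), and leave the other carrier, the tube rack, the bottle and the jar where they stand.

Things in the scene. Friction and masses are not known exactly. Their poses are not given: they have to be found in the camera images.
- carrier: Steel slide carrier with snap hook, 0.2 to 0.4 kg, standing on the bench, symmetric about y = 0. Origin: centre of its underside; z up, x towards the hook's mouth. Basket 60 (x) by 84 (y) by 36 high; hook plate in the x-z plane above it, 14 thick in y; white grip tab on top, 150 high in all. All carrier points are given in this frame, in mm.
- tab (a point): Point in the grip tab, at x 0, y 0, z 130 of the carrier. The tab is a white block 30 wide (x -15 to 15), 20 thick (y -10 to 10), z 105 to 150. Grip it across x, one finger before and one behind, TCP at this point and tips no lower than z 110; grip firmly and carry smoothly, or the carrier swings in the grip.
- mouth (a point): Point of the closed gate's outer face where the bar should meet it: x 11.5, z 78 of the carrier (74 to 82 works: lower the gate jams near its hinge, higher the nose strikes the bar). Open mouth: from the hook's foot, top at z 60, to the nose (x 5.5 to 12.5), lower end at z 86.
- seat (a point): Where the bar's axis sits when hung: x 0, z 97 of the carrier, under the hook's roof (peak at z 100). From the mouth: push the bar in past the nose (axis at x below 2; it strikes the spine solidly at x -2.5), ease the push (axis back near x 0, or it rubs and then drops hard), and lower the carrier 19 mm: the bar rises past the gate's tip, the gate shuts below it and the roof lands on the bar.
- gate (a joint): The hook's sprung gate: 6 mm wide, 5 mm thick steel bar hinged at x 9, z 60 of the carrier, 23.5 mm long, upright when shut, its tip just under the nose. 0 shut, positive (rad) swung inwards, about 0.85 when the bar is fully in. Opens inwards only; pushing it takes some 3 to 5 N, so 8 N or more means the bar is at the spine (or stuck). It springs back by itself.
- stand: Grey drip stand fixed to the bench: post 22 in diameter, clamp head 40 by 34 with top at z 192, and a white drip tray 12 high under the loop. Origin: on the post's axis at bench height, z up, loop towards -x. Press the hook on from outside, moving in the stand's +x direction, mouth first, carrier's x along the stand's x.
- loop_mid (a point): Nominal middle of the loop's front bar: x -115, y 0, z 180 of the stand. The loop is a level rigid frame of 6 mm steel rod: front bar 50 long along y, side rods 48 long back to a cross piece at y -25 and 25. Its shaft was clamped by hand: the height is true, but the bar really stands up to 24 mm nearer to or farther from the post than this point, so feel for it.
- plain_carrier: Other slide carrier, same basket and white tab but a plain straight rod without hook; leave alone. Origin: centre of its underside.
- tube_rack: Black rack of blood tubes, 60 by 180, 96 high; leave alone. Origin: centre of its underside.
- bottle: Amber bottle, diameter 68, 170 high; leave alone. Origin: centre of its underside.
- jar: Small open glass jar, diameter 60, 75 high; leave alone. Origin: centre of its underside.

How it is judged (in metres and radians):
On the way, in this order (a step that is already met when the one before it is completed fails the run):
1. the carrier with the snap hook is lifted off the bench (height (world z) of carrier above 0.04 m), for 0.1 s.
2. the loop's bar pushes the gate open (value of joint gate above 0.4 rad and contact force between carrier and stand above 0.5 N), for 0.04 s.
At the end, for the whole second after the job is handed in: The carrier hangs still (under 30 mm/s) from the loop's front bar, its underside 73 to 93 mm above the bench and within 25 mm sideways and 31 mm fore and aft of the bar's nominal place, upright within 0.25 rad, its gate shut (under 0.1 rad) (value of joint gate below 0.1 rad and x of carrier in the frame of stand between -0.146 and -0.084 m and y of carrier in the frame of stand between -0.025 and 0.025 m and height (world z) of carrier between 0.073 and 0.093 m and angle between carrier's own z axis and vertical below 0.25 rad and contact force between carrier and stand above 0.5 N and linear speed of carrier below 0.03 m/s); the robot touches nothing.
It fails at once if the carrier is pressed or knocked on the stand harder than 20 N (contact force between carrier and stand above 20 N).
It fails at once if another thing on the bench is moved by more than 20 mm (distance of any of plain_carrier, tube_rack, bottle, jar from where it was at the start of the episode above 0.02 m).
It also fails if it takes over 61 s, if anything falls off the work surface, if the arm or the gripper's body presses on something with over 40 N, if the wrist force passes 120 N, or if a joint passes its speed limit or range.

## Working session

There is one attempt and no reset: what is moved stays moved. The work goes in short steps, Python scripts to look and compute and a shell command to move; the robot and the scene stay as the last step left them, time stands still between calls to the robot, and variables do not carry over. Pictures are saved under pics/ and viewed, at most 10 in all, crops included, and the job is handed in when it is done.

```bash
ls; mkdir -p pics; python3 - <<'E'
from bench import r
import cv2,pickle
for n in("scene","top"):
    s=r.snapshot(n);cv2.imwrite(f"pics/{n}0.png",s["pixels"]);pickle.dump(s,open(f"{n}0.pkl","wb"))
    print(n,s["fx"],s["D"],s["pose"])
s=r.sense();print(s["time"],s["tool_pos"],s["tcp_rot"],s["ft_force"],s["finger_gap"])
E
```

```text
bench.py
pics
steer.py
scene 501.9202600058714 [-0.04915321  0.          0.          0.          0.        ] [[-8.43634797e-01 -3.65273649e-01  3.93516823e-01  1.08948716e+03]
 [ 5.36860010e-01 -5.63158293e-01  6.28199066e-01  8.29879662e+02]
 [-7.85230312e-03  7.41234037e-01  6.71200748e-01  1.07448495e+03]
 [ 0.00000000e+00  0.00000000e+00  0.00000000e+00  1.00000000e+00]]
top 414.5724391294002 [-0.01679318  0.          0.          0.          0.        ] [[ 7.50176116e-03  9.93040572e-01 -1.17533595e-01  4.27712135e+02]
 [-9.99825330e-01  5.43659183e-03 -1.78816495e-02 -4.64129921e+01]
 [-1.71182213e-02  1.17647209e-01  9.92907901e-01  1.04779278e+03]
 [ 0.00000000e+00  0.00000000e+00  0.00000000e+00  1.00000000e+00]]
0.1 [224.97628986 555.7094052  249.02207962] [-1.79900862e+02 -7.91099290e-03  1.57955438e+02] [ 0.25941171 -0.54418117  0.34910488] 85.32353383808913
```

View pics/scene0.png

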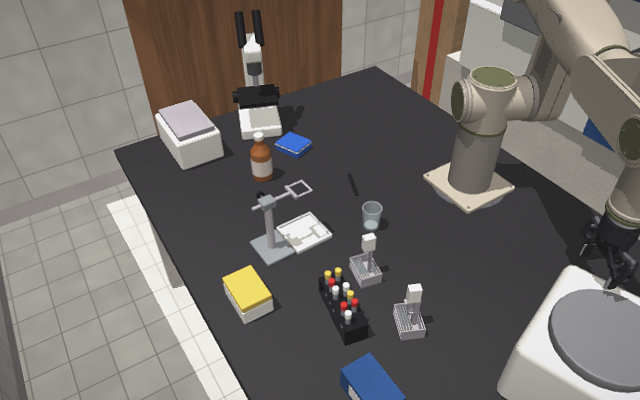

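View pics/top0.png

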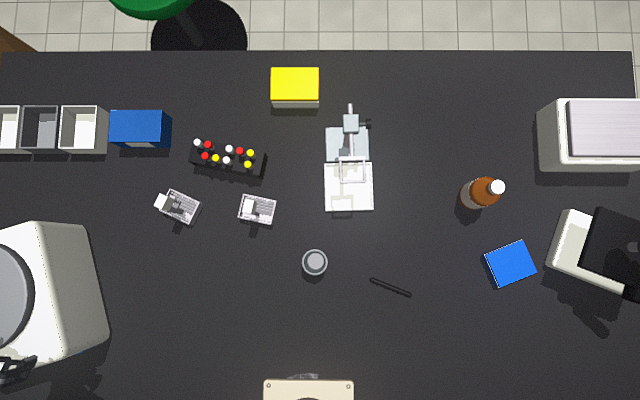

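The scene view shows two carriers, at about (366,262) and (410,312). The stand is at (270,225) with its loop at (298,188), the rack at (343,305), the jar at (372,213) and the bottle at (261,158). In the top view the carriers are at (258,209) and (178,206), and the stand head is at (350,123). I'll zoom in to find out which carrier has the hook.

```bash
python3 - <<'E'
import cv2,numpy as np
a=cv2.imread("pics/scene0.png");b=cv2.imread("pics/top0.png")
f=lambda im,x,y,w,h,k:cv2.resize(im[y:y+h,x:x+w],None,fx=k,fy=k,interpolation=cv2.INTER_CUBIC)
t=np.hstack([f(a,335,225,100,75,4),f(a,375,275,100,75,4)])
u=np.hstack([f(b,150,180,133,75,3)[:, :399],f(b,310,95,80,60,5)[:225,:401]])
cv2.imwrite("pics/z0.png",np.vstack([t,u[:, :800]]) )
E
```

```text
Traceback (most recent call last):
ValueError: all the input array dimensions except for the concatenation axis must match exactly, but along dimension 1, the array at index 0 has size 800 and the array at index 1 has size 799
```

```bash
python3 - <<'E'
import cv2,numpy as np
a=cv2.imread("pics/scene0.png");b=cv2.imread("pics/top0.png")
f=lambda im,x,y,w,h,k:cv2.resize(im[y:y+h,x:x+w],(400,300),interpolation=cv2.INTER_CUBIC)
t=np.hstack([f(a,335,225,100,75,4),f(a,375,275,100,75,4)])
u=np.hstack([f(b,150,165,133,100,3),f(b,310,95,100,75,5)])
cv2.imwrite("pics/z0.png",np.vstack([t,u]) )
E
```

```text
(no output)
```

View pics/z0.png

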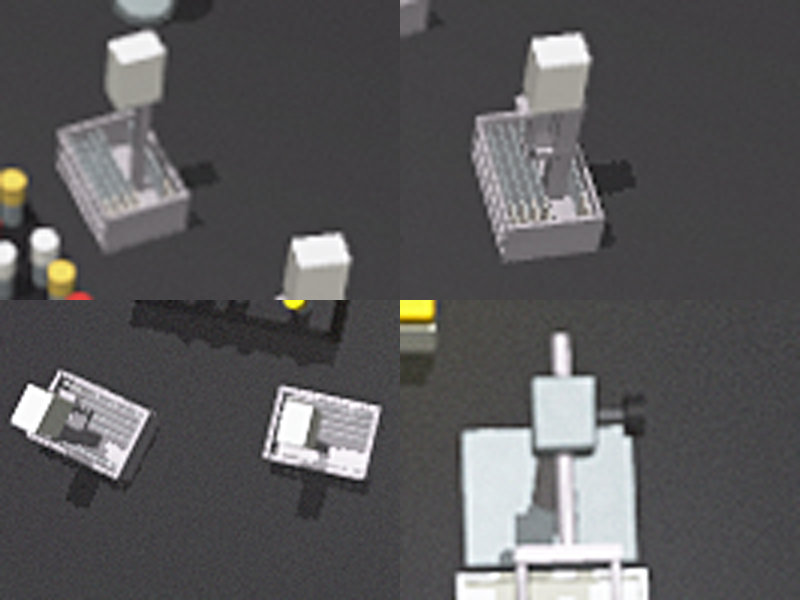

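The carrier with the hook is the left one in the top view (tab near (160,201)). In the scene view it is the lower right one, with its tab near (414,288). The nose shows left of the spine, so the mouth points roughly along world +x.

```bash
cat > h.py <<'E'
import numpy as np,cv2,pickle
def ray(s,px):
    K=np.array([[s["fx"],0,s["cx"]],[0,s["fy"],s["cy"]],[0,0,1]])
    u=cv2.undistortPoints(np.array(px,float).reshape(-1,1,2),K,np.array(s["D"]))[:,0]
    d=np.c_[u[:,0],-u[:,1],-np.ones(len(u))]@s["pose"][:3,:3].T
    return s["pose"][:3,3],d/np.linalg.norm(d,axis=1)[:,None]
def onz(s,px,z):
    o,d=ray(s,px);return o+d*((z-o[2])/d[:,2])[:,None]
def tri(obs):
    A=0;b=0
    for s,p in obs:
        o,d=ray(s,[p]);M=np.eye(3)-np.outer(d[0],d[0]);A=A+M;b=b+M@o
    X=np.linalg.solve(A,b);return X
def blobs(s,lo,hi,roi,amin=15):
    x,y,w,h=roi;m=np.zeros(s["pixels"].shape[:2],np.uint8)
    m[y:y+h,x:x+w]=cv2.inRange(s["pixels"],lo,hi)[y:y+h,x:x+w]
    c,_=cv2.findContours(m,cv2.RETR_EXTERNAL,cv2.CHAIN_APPROX_NONE)
    return [q for q in c if cv2.contourArea(q)>=amin]
E
python3 - <<'E'
from h import *
S={n:pickle.load(open(n+"0.pkl","rb")) for n in("scene","top")}
g=lambda s:cv2.cvtColor(s["pixels"],cv2.COLOR_BGR2GRAY)
print(g(S["scene"])[278:312,402:426:2]);print(g(S["top"])[186:216,150:186:2])
E
```

```text
[[ 67  65  64  65  66  64  66  65  65  67  67  66]
 [ 65  68  65  66  66  65  65  65  66  64  65  64]
 [ 66  64  67  65  66  64  65  65  64  66  66  65]
 [ 66  67  67  67  66  66  66  62  64  65  66  67]
 [ 67  65  66  65  64  64  62  60  57  62  66  64]
 [ 66  66  66  62  57  54  51 137 141 119  65  66]
 [ 66  66  66 134 140 228 231 237 237 175  61  65]
 [ 66  67  61 232 236 245 244 243 243 244  58  66]
 [ 67  68  61 236 243 241 241 241 241 249  75  66]
 [ 66  66  58 211 242 240 240 240 240 246  76  64]
 [ 65  67  61 143 243 240 240 240 240 244 100  65]
 [ 68  65  73 127 243 241 241 242 242 245 171  64]
 [ 65  65  78 142 244 244 245 238 228 219 145  63]
 [ 66  66  93 142 226 218 204 192 177 169 104  66]
 [ 67  65 114 145 176 169 158 159 159 163  83  65]
 [ 66  67 119 144 160 161 161 160 161 165  73  66]
 [ 68  68 132 143 161 162 162 162 162 165  71  65]
 [ 67  67 140 144 162 162 162 162 161 166  68  66]
 [ 67  64 141 142 163 162 161 162 161 168  67  66]
 [ 68  63 138 147 163 162 162 162 161 168  64  64]
 [ 66  57 127 148 162 160 160 162 162 162  63  65]
 [ 65 173 166 150 162 162 162
[... 2185 characters left out ...]
172 166  82 187 154 151]
 [ 69  68  44 155 252 255 196 107 108 108 108  66 126 154  75 178 175 153]
 [ 60  64  62  41 145 255 103 101 106 108  91  69  78 106  78 127 173 182]
 [ 65  62  65  58  72 208  81 110 103 111  72  79  72  73  71  78 113 173]
 [ 65  67  65  63  67 186 185 120 149 103  68  73  74  75  77  66  66 154]
 [ 67  66  65  63  54 130 180 189 135  70  69  67  71  70  79  76  65 155]
 [ 59  68  62  68  67  51 103 172 195 113 121 100  58  63  72  71  76 161]
 [ 69  63  62  69  60  67  55  89 146 238 119 172 141 163  95  61  93 174]
 [ 62  61  68  64  66  62  66  29  68 177 227 143 188 180 139 121 124 164]
 [ 64  68  64  65  66  63  65  37  43  70 175 153 150 166 162 141 152 147]]
```

```bash
python3 - <<'E'
from h import *
S={n:pickle.load(open(n+"0.pkl","rb")) for n in("scene","top")}
P={}
for n,roi in(("scene",(404,278,22,16)),("top",(148,196,22,38))):
    c=max(blobs(S[n],(195,)*3,(255,)*3,roi),key=cv2.contourArea);R=cv2.minAreaRect(c);P[n]=R;print(n,R)
X=tri([(S[n],P[n][0]) for n in P]);print("tab top",X)
b=onz(S["top"],cv2.boxPoints(P["top"]),150);print(b.round(1),b.mean(0),onz(S["scene"],[P["scene"][0]],150))
for i in range(2):
    d=b[i+1]-b[i];print(np.linalg.norm(d),np.degrees(np.arctan2(d[1],d[0])))
# basket rim in top
c=max(blobs(S["top"],(85,)*3,(255,)*3,(150,180,60,55)),key=cv2.contourArea)
print("nose", tri([(S["scene"],(404.5,300.5))]) if 0 else onz(S["scene"],[(404.5,300.5)],95))
g=lambda s:cv2.cvtColor(s["pixels"],cv2.COLOR_BGR2GRAY)
cv2.imwrite("pics/z1.png",np.hstack([cv2.resize(S["scene"]["pixels"][165:240,245:345],(400,300),interpolation=2),cv2.resize(S["top"]["pixels"][95:215,315:395],(400,600),interpolation=2)[:300],]))
cv2.imwrite("pics/z1.png",np.hstack([cv2.resize(S["scene"]["pixels"][170:270,250:316],(396,600),interpolation=2),cv2.resize(S["top"]["pixels"][95:215,315:395],(400,600),interpolation=2)]))
E
```

```text
scene ((414.5, 287.5), (7.0, 13.0), 90.0)
top ((159.84588623046875, 201.3390350341797), (9.269186019897461, 14.8141450881958), 24.443954467773438)
tab top [524.40464792 323.99397651 150.77736571]
[[513.7 340.  150. ]
 [543.6 328.  150. ]
 [535.2 308.7 150. ]
 [505.3 320.8 150. ]] [524.43793083 324.38343263 150.        ] [[524.02054702 323.51626164 150.        ]]
32.27125590322665 -21.873498890273044
21.01828637187758 -113.60529233507118
nose [[536.07112422 310.68625577  95.        ]]
```

View pics/z1.png

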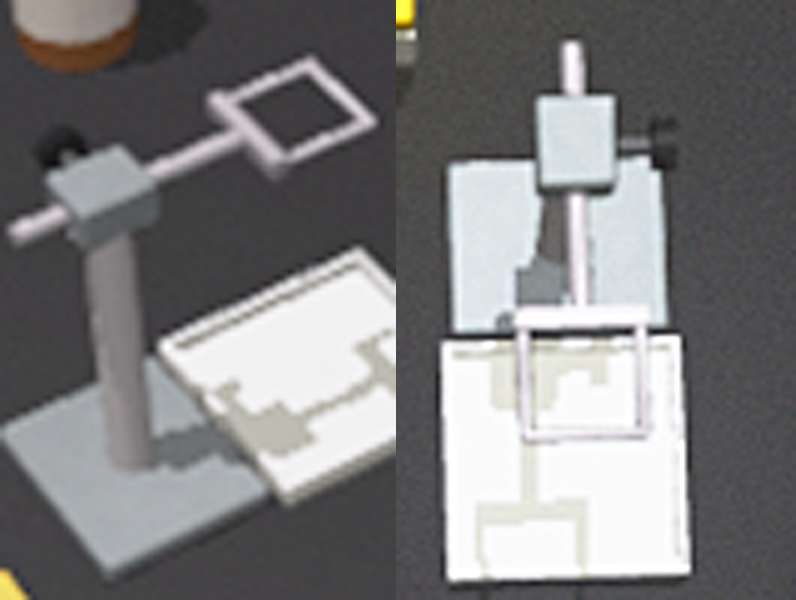

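The left half shows the loop against the dark bench, with the front bar from about scene px (302.2,181) to (312,190). The right half gives the front bar in the top view from (341,182) to (364.5,182), and the head top around (346 to 358, 114 to 131).

```bash
python3 - <<'E'
from h import *
S={n:pickle.load(open(n+"0.pkl","rb")) for n in("scene","top")}
g=cv2.cvtColor(S["top"]["pixels"],cv2.COLOR_BGR2GRAY)
z=lambda u,v:(315+(u-396)/5-.4,95+v/5-.4); w=lambda u,v:(250+u/6-.4,170+v/6-.4)
for a,b in(((312,64),(525,433)),((370,122),(642,433)),((243,120),(580,316))):
    print(tri([(S["scene"],w(*a)),(S["top"],z(*b))]).round(1))
print("bar z180 top",onz(S["top"],[z(525,433),z(642,433)],180).round(1),"scene",onz(S["scene"],[w(312,64),w(370,122)],180).round(1))
print("shaft top",onz(S["top"],[z(572,45),z(578,300)],180).round(1))
print("head scene",onz(S["scene"],[w(46,180),w(113,147),w(158,188),w(88,222)],192).round(1))
print("head top",onz(S["top"],[z(538,95),z(614,95),z(614,182),z(538,182)],192).round(1))
print("tray top",onz(S["top"],[z(445,338),z(687,335),z(690,577),z(447,580)],12).round(1))
print("base",onz(S["top"],[z(449,162),z(450,330)],8).round(1))
print("post foot scene",onz(S["scene"],[w(128,460)],8).round(1))
E
```

```text
[572.  -78.3 213.5]
[ 557.1 -112.3  154.9]
[614.7 -94.3 191.2]
bar z180 top [[ 566.2  -71.4  180. ]
 [ 566.5 -120.8  180. ]] scene [[ 561.8 -123.8  180. ]
 [ 560.9  -73.5  180. ]]
shaft top [[736.4 -91.4 180. ]
 [623.7 -93.9 180. ]]
head scene [[ 708.7 -105.8  192. ]
 [ 673.4 -109.4  192. ]
 [ 669.6  -74.1  192. ]
 [ 705.8  -71.2  192. ]]
head top [[ 710.1  -76.3  192. ]
 [ 710.1 -108.6  192. ]
 [ 672.1 -108.5  192. ]
 [ 672.   -76.3  192. ]]
tray top [[ 641.7  -35.5   12. ]
 [ 643.8 -158.3   12. ]
 [ 520.5 -158.9   12. ]
 [ 518.3  -37.3   12. ]]
base [[735.  -36.9   8. ]
 [646.7 -37.9   8. ]]
post foot scene [[688.8 -96.5   8. ]]
```

Careful with the scale: shifts go in shares of 0.8 m and turns go in shares of pi/2 rad. That gives: -364 mm / 800 = -0.455, -315 mm / 800 = -0.3938, 84 degrees / 90 = 0.9333.

```bash
cat > go.py <<'E'
# target x y z (mm) and tool-y angle (deg) -> shift/turn in tool axes
import sys,numpy as np
from scipy.spatial.transform import Rotation as R
from bench import r
s=r.sense();p=np.array(s["tool_pos"]);M=R.from_euler("xyz",s["tcp_rot"],degrees=True)
t=np.array([float(v) for v in sys.argv[1:4]]);T=R.from_euler("xyz",[180,0,float(sys.argv[4])+90],degrees=True)
print("t",s["time"],"rot",(M.inv()*T).as_rotvec(degrees=True).round(2),"d",M.inv().apply(t-p).round(2),"ft",np.round(s["ft_force"],2))
E
python3 go.py 524.3 324 260 -22.5
python3 steer.py '{"ax":[0, 0, 0, 0, 0, 0, 0, 0], "ay":[0, 0, 0, 0, 0, 0, 0, 0], "az":[0.1167, 0.2333, 0.35, 0.4667, 0.5833, 0.7, 0.8167, 0.9333], "tx":[-0.025, -0.0938, -0.1688, -0.2438, -0.3188, -0.3938, -0.455, -0.455], "ty":[0, -0.025, -0.0438, -0.0688, -0.09, -0.1125, -0.1288, -0.1288], "tz":[-0.0313, -0.0313, -0.0313, -0.0313, -0.0313, -0.0313, -0.025, -0.0138], "aperture":[85, 85, 85, 85, 85, 85, 85, 85]}'
python3 go.py 524.3 324 260 -22.5
```

```text
t 0.1 rot [-8.000e-02  7.000e-02  9.046e+01] d [-364.41 -102.44  -10.85] ft [ 0.26 -0.54  0.35]
time: 1.1
tool_pos: [526.7, 320.9, 260.3]
tcp_rot: [180.0, 0.0, 73.3]
ft_force: [-0.8, 0.0, -0.2]
finger_gap: 84.9
grip_force: 0.0
t 1.1 rot [0.03 0.05 5.83] d [ 2.3  -3.19  0.34] ft [-0.77  0.03 -0.22]
```

Converted, 5.8 degrees / 90 = 0.0644.

```bash
python3 steer.py '{"ax":[0, 0, 0], "ay":[0, 0, 0], "az":[0.0644, 0.0644, 0.0644], "tx":[0, 0, 0], "ty":[0, 0, 0], "tz":[0, 0, 0], "aperture":[85, 85, 85]}'
python3 go.py 524.3 324 260 -22.5
python3 - <<'E'
from h import *
from bench import r
s=r.snapshot("wrist");pickle.dump(s,open("w1.pkl","wb"));cv2.imwrite("pics/w1.png",s["pixels"]);print(s["pose"].round(3),s["D"])
for q in blobs(s,(190,)*3,(255,)*3,(0,0,640,400),300):
    R=cv2.minAreaRect(q);b=onz(s,cv2.boxPoints(R),150)
    print(R,b.mean(0).round(1),[(np.linalg.norm(b[i+1]-b[i]).round(1),np.degrees(np.arctan2(*(b[i+1]-b[i])[1::-1])).round(1)) for i in(0,1)])
E
```

```text
time: 1.48
tool_pos: [523.8, 324.1, 260.9]
tcp_rot: [-180.0, 0.0, 68.3]
ft_force: [-0.4, -1.0, -0.2]
finger_gap: 85.3
grip_force: 0.0
t 1.475 rot [-0.01  0.01  0.8 ] d [0.06 0.52 0.91] ft [-0.4  -1.01 -0.17]
[[ 9.29000e-01  3.49000e-01  1.20000e-01  5.55647e+02]
 [-3.69000e-01  8.79000e-01  3.02000e-01  4.01192e+02]
 [ 0.00000e+00 -3.25000e-01  9.46000e-01  3.83869e+02]
 [ 0.00000e+00  0.00000e+00  0.00000e+00  1.00000e+00]] [-0.02073684  0.          0.          0.          0.        ]
((156.5, 386.5), (29.0, 25.0), 0.0) [273.5 187.9 150. ] [(np.float64(39.3), np.float64(56.2)), (np.float64(31.9), np.float64(-20.5))]
((469.56884765625, 380.7293701171875), (23.562528610229492, 26.531787872314453), 73.3007583618164) [596.3  69.5 150. ] [(np.float64(27.8), np.float64(0.7)), (np.float64(36.4), np.float64(-89.3))]
((379.8165588378906, 345.0550537109375), (49.99853515625, 27.01070213317871), 73.3007583618164) [520.7 154.  150. ] [(np.float64(26.8), np.float64(-1.0)), (np.float64(66.1), np.float64(-94.2))]
((370.26995849609375, 292.8899841308594), (50.20458221435547, 44.406307220458984), 81.8698959350586) [531.9 218.8 150. ] [(np.float64(40.7), np.float64(-12.3)), (np.float64(57.3), np.float64(-100.4))]
((577.0719604492188, 255.75242614746094), (68.10395812988281, 102.92142486572266), 32.905242919921875) [721.7 183.5 150. ] [(np.float64(91.0), np.float64(49.5)), (np.float64(72.5), np.float64(-50.6))]
((323.76434326171875, 172.21322631835938), (51.48568344116211, 78.15238189697266), 2.8624050617218018) [534.  344.4 150. ] [(np.float64(65.8), np.float64(64.0)), (np.float64(40.4), np.float64(-24.5))]
((84.5, 71.5), (143.0, 169.0), 90.0) [394.2 481.4 150. ] [(np.float64(121.1), np.float64(-22.9)), (np.float64(100.1), np.float64(-120.8))]
```

View pics/w1.png

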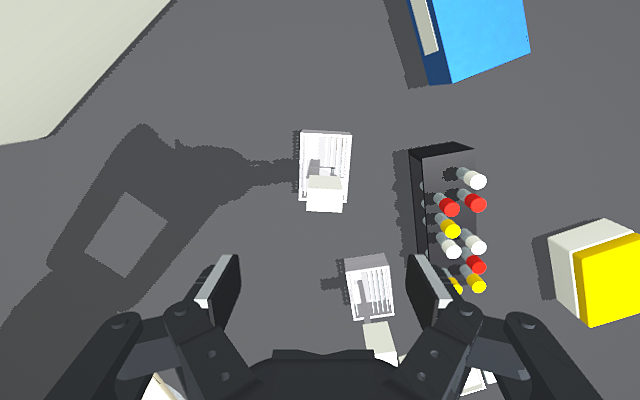

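The wrist view shows the tab at about (325,193), laterally centred between the fingers. The basket rim runs from (301,131) to (351,135). I'll refine the yaw from those edges.

```bash
python3 - <<'E'
from h import *
s=pickle.load(open("w1.pkl","rb"))
g=cv2.cvtColor(s["pixels"],cv2.COLOR_BGR2GRAY)
b=onz(s,[(301,131),(351,135),(299,201),(346,196)],36);print(b.round(1))
an=lambda d:np.degrees(np.arctan2(d[1],d[0])).round(1)
print(an(b[1]-b[0]),an(b[0]-b[2])-90,an(b[1]-b[3])-90)
for y in range(172,216,3):print(y,g[y,300:352:2])
E
```

```text
[[517.8 374.3  36. ]
 [570.3 348.5  36. ]
 [481.6 295.5  36. ]
 [538.8 279.9  36. ]]
-26.2 -24.700000000000003 -24.700000000000003
172 [252 221 253 255 145 154 156 156 158 147 247 244 244 243 243 237 188 236
 252 244 207 255 247 255 255 104]
175 [252 221 255 241 143 242 232 227 227 207 234 240 242 241 249 185 151 151
 183 248 229 255 255 255 255 107]
178 [251 197 255 204 197 232 231 231 231 231 231 231 231 230 231 231 231 231
 231 231 241 255 255 255 230 109]
181 [254 221 255 238 237 230 230 231 230 230 230 230 230 231 230 231 231 231
 231 230 225 255 255 255 174 109]
184 [254 222 255 242 233 230 230 231 231 231 231 231 231 230 231 231 230 230
 231 231 228 255 251 255 126 111]
187 [253 226 255 241 232 227 224 228 218 228 229 225 229 223 229 229 226 230
 231 231 229 253 254 255  87 112]
190 [255 224 255 235 255 255 255 255 255 255 255 255 255 255 255 255 255 255
 255 255 255 255 254 255  91 113]
193 [255 210 255 137 255 255 255 255 255 255 255 255 255 255 255 255 255 255
 255 255 255 255 255 255  97 112]
196 [255 143 147 196 255 255 255 255 255 255 255 255 255 255 255 255 255 255
 255 255 255 255 255 255 103 113]
199 [255 255 255 255 255 255 255 255 255 255 255 255 255 255 255 255 255 255
 255 255 255 253 255 255 107 113]
202 [108 109 105 155 255 255 255 255 255 255 255 255 255 255 255 255 255 255
 255 255 255 255 255 227 110 113]
205 [112 113 109 228 255 255 255 255 255 255 255 255 255 255 255 255 255 255
 255 255 255 214 109 111 112 112]
208 [113 112 109 226 255 255 255 255 255 255 255 255 255 255 255 255 255 255
 255 255 255 165 110 113 112 113]
211 [112 113 112  95  86  83 173 171 167 248 246 255 255 255 255 255 255 255
 255 255 255 127 111 113 112 112]
214 [113 113 112 112 113 112 112 112 112 112 112 112 112 112 112 113 110 111
 110 109 109 112 112 113 112 112]
```

```bash
python3 -c "
from h import *
s=pickle.load(open('w1.pkl','rb'));b=onz(s,[(306.5,190),(343,189),(341,212.5),(307,210.5)],150);print(b.round(1),b.mean(0));d=b[1]-b[0];e=b[2]-b[3];print(np.degrees(np.arctan2(d[1],d[0])),np.degrees(np.arctan2(e[1],e[0])))"
python3 go.py 524.3 324 130 -23.7
```

```text
[[515.5 336.8 150. ]
 [544.1 326.4 150. ]
 [535.2 307.2 150. ]
 [508.8 319.7 150. ]] [525.91428703 322.53495846 150.        ]
-20.015821678864445 -25.28705957419101
t 1.525 rot [-0.    0.    1.99] d [-1.0000e-02  5.9000e-01  1.3101e+02] ft [ 0.86 -0.95 -0.63]
```

Converted, 131 mm / 800 = 0.1638, 1.4 mm / 800 = 0.0018, 1.4 degrees / 90 = 0.0156.

```bash
python3 steer.py '{"ax":[0, 0, 0, 0, 0, 0, 0, 0], "ay":[0, 0, 0, 0, 0, 0, 0, 0], "az":[0.0156, 0.0156, 0.0156, 0.0156, 0.0156, 0.0156, 0.0156, 0.0156], "tx":[0, 0, 0, 0, 0, 0, 0, 0], "ty":[0.0018, 0.0018, 0.0018, 0.0018, 0.0018, 0.0018, 0.0018, 0.0018], "tz":[0.0625, 0.1125, 0.15, 0.1638, 0.1638, 0.1638, 0.1638, 0.1638], "aperture":[85, 85, 85, 85, 30, 20, 20, 20]}' 80
python3 steer.py '{"ax":[0, 0, 0], "ay":[0, 0, 0], "az":[0, 0, 0], "tx":[0, 0, 0], "ty":[0, 0, 0], "tz":[0, 0, 0], "aperture":[20, 20, 20]}' 80
```

```text
time: 2.52
tool_pos: [526.1, 324.3, 132.0]
tcp_rot: [179.9, -0.2, 66.8]
ft_force: [-3.3, 0.7, 6.9]
finger_gap: 28.9
grip_force: 79.9
time: 2.9
tool_pos: [526.1, 324.3, 131.9]
tcp_rot: [179.9, -0.1, 66.8]
ft_force: [-2.1, 0.9, 6.6]
finger_gap: 29.0
grip_force: 79.9
```

Converted, -178 mm / 800 = -0.2225, -170 mm / 800 = -0.2125.

```bash
python3 steer.py '{"ax":[0, 0, 0, 0, 0, 0, 0, 0], "ay":[0, 0, 0, 0, 0, 0, 0, 0], "az":[0, 0, 0, 0, 0, 0, 0, 0], "tx":[0, 0, 0, 0, 0, 0, 0, 0], "ty":[0, 0, 0, 0, 0, 0, 0, 0], "tz":[-0.0063, -0.025, -0.0625, -0.1063, -0.15, -0.1875, -0.2125, -0.2225], "aperture":[20, 20, 20, 20, 20, 20, 20, 20]}'
python3 go.py 485 -96.5 310 1.2
```

```text
time: 3.9
tool_pos: [525.6, 323.6, 309.6]
tcp_rot: [179.9, -0.1, 66.7]
ft_force: [2.2, -0.2, -4.0]
finger_gap: 29.0
grip_force: 79.6
t 3.9 rot [  0.09  -0.06 -24.45] d [-402.04  128.56   -0.8 ] ft [ 2.19 -0.24 -3.95]
```

Converted, -212 mm / 800 = -0.265, -180 mm / 800 = -0.225, -12.5 degrees / 90 = -0.1389.

```bash
python3 steer.py '{"ax":[0, 0, 0, 0, 0, 0, 0, 0], "ay":[0, 0, 0, 0, 0, 0, 0, 0], "az":[-0.0056, -0.0167, -0.0333, -0.0556, -0.0778, -0.1, -0.1222, -0.1389], "tx":[-0.01, -0.0313, -0.0625, -0.1025, -0.1438, -0.185, -0.225, -0.265], "ty":[0.0031, 0.01, 0.02, 0.0325, 0.0463, 0.0588, 0.0719, 0.085], "tz":[0, 0, 0, 0, 0, 0, 0, 0], "aperture":[20, 20, 20, 20, 20, 20, 20, 20]}'
python3 go.py 485 -96.5 310 1.2
```

```text
time: 4.9
tool_pos: [502.9, 100.3, 306.0]
tcp_rot: [-179.8, 0.1, 79.3]
ft_force: [-0.0, -1.0, -3.8]
finger_gap: 29.1
grip_force: 79.5
t 4.9 rot [ -0.16   0.04 -11.88] d [-196.7    18.88   -3.81] ft [-0.01 -0.99 -3.79]
```

Converted, -197 mm / 800 = -0.2463, -192 mm / 800 = -0.24, -12 degrees / 90 = -0.1333.

```bash
python3 steer.py '{"ax":[0, 0, 0, 0, 0, 0, 0, 0], "ay":[0, 0, 0, 0, 0, 0, 0, 0], "az":[-0.0222, -0.0444, -0.0667, -0.0889, -0.1111, -0.1278, -0.1333, -0.1333], "tx":[-0.0413, -0.0825, -0.1225, -0.1625, -0.1963, -0.2225, -0.24, -0.2463], "ty":[0.0038, 0.0075, 0.0119, 0.0156, 0.0188, 0.0213, 0.0231, 0.0238], "tz":[0, 0, 0, 0, 0, 0, 0, 0], "aperture":[20, 20, 20, 20, 20, 20, 20, 20]}'
python3 go.py 485 -96.5 232 1.2
python3 - <<'E'
from h import *
from bench import r
s=r.snapshot("top");pickle.dump(s,open("top1.pkl","wb"));a=s["pixels"][85:235,290:410]
w=r.snapshot("scene");pickle.dump(w,open("scene1.pkl","wb"));b=w["pixels"][120:260,240:400]
cv2.imwrite("pics/c1.png",np.hstack([cv2.resize(a,(400,500),interpolation=2),cv2.resize(b,(400,350),interpolation=2)[:, :].copy() if 0 else cv2.copyMakeBorder(cv2.resize(b,(400,350),interpolation=2),0,150,0,0,0)]))
E
```

```text
time: 5.9
tool_pos: [485.4, -95.8, 307.0]
tcp_rot: [-179.9, -0.0, 91.2]
ft_force: [-0.4, 0.5, -3.7]
finger_gap: 29.2
grip_force: 79.4
t 5.9 rot [-0.08 -0.03 -0.02] d [-0.74 -0.32 75.04] ft [-0.44  0.47 -3.66]
```

View pics/c1.png

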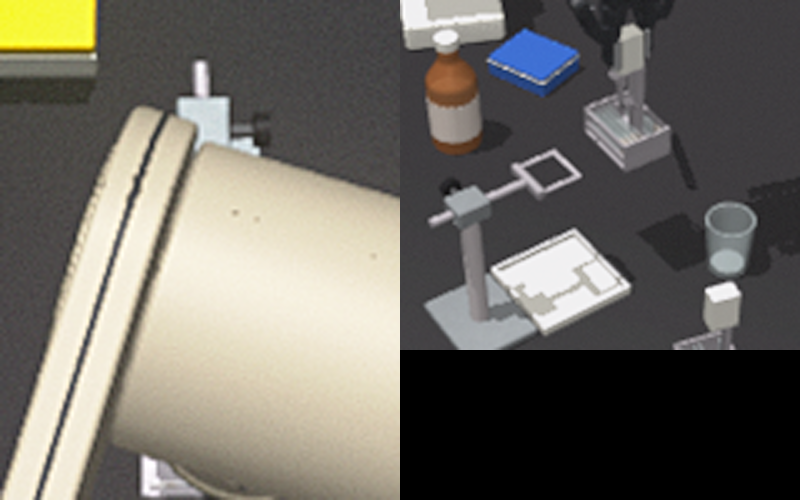

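The carrier hangs upright in the grip at about scene px (495,165), mouth side towards the loop, with the stand clear. Next I lower it to mouth height and approach.

Converted, 73 mm / 800 = 0.0913, 72 mm / 800 = 0.09.

```bash
python3 steer.py '{"ax":[0, 0, 0, 0, 0, 0, 0, 0], "ay":[0, 0, 0, 0, 0, 0, 0, 0], "az":[0, 0, 0, 0, 0, 0, 0, 0], "tx":[0, -0.0013, -0.0025, -0.0025, -0.0025, -0.0025, -0.0025, -0.0025], "ty":[0, 0.0038, 0.0125, 0.025, 0.0375, 0.0475, 0.0525, 0.0525], "tz":[0.0125, 0.0375, 0.0625, 0.0813, 0.09, 0.0913, 0.0913, 0.0913], "aperture":[20, 20, 20, 20, 20, 20, 20, 20]}'
python3 steer.py '{"ax":[0, 0], "ay":[0, 0], "az":[0, 0], "tx":[0, 0], "ty":[0, 0], "tz":[0, 0], "aperture":[20, 20]}'
python3 go.py 549 -97 234 1.2
python3 - <<'E'
from h import *
from bench import r
w=r.snapshot("scene");pickle.dump(w,open("scene2.pkl","wb"));b=w["pixels"][120:220,270:350]
cv2.imwrite("pics/c2.png",cv2.resize(b,(480,600),interpolation=2))
E
```

```text
time: 7.0
tool_pos: [528.6, -96.4, 235.7]
tcp_rot: [179.9, 0.0, 91.3]
ft_force: [-0.1, -0.3, -4.1]
finger_gap: 28.9
grip_force: 79.5
time: 7.25
tool_pos: [527.9, -96.4, 235.3]
tcp_rot: [180.0, 0.0, 91.2]
ft_force: [0.4, -0.1, -3.6]
finger_gap: 29.1
grip_force: 79.5
t 7.25 rot [0.02 0.01 0.05] d [-1.09 21.06  1.28] ft [ 0.36 -0.06 -3.62]
```

View pics/c2.png

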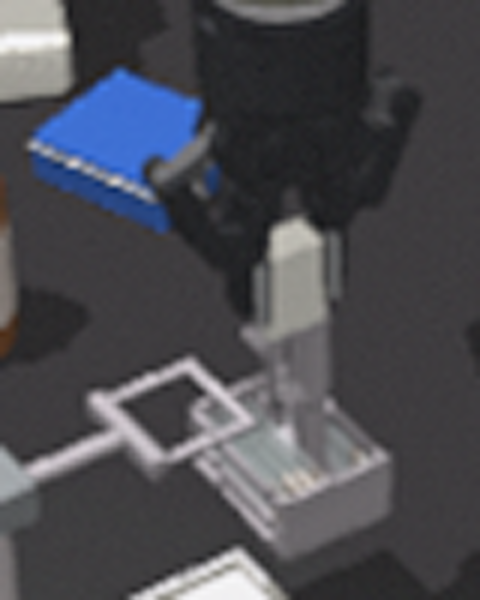

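Converted, 12 mm / 800 = 0.015, 10 mm / 800 = 0.0125.

```bash
python3 -c "
from h import *
s=pickle.load(open('scene2.pkl','rb'))
px=lambda u,v:(270+u/6-.4,120+v/6-.4)
print(onz(s,[px(272,342)],208.4).round(1),'exp 543,-86.5')
print(onz(s,[px(283,553),px(390,457)],103.4).round(1),'basket bottom corners exp 557,-54 / 497,-55')
"
python3 steer.py '{"ax":[0, 0, 0, 0, 0], "ay":[0, 0, 0, 0, 0], "az":[0, 0, 0, 0, 0], "tx":[-0.0006, -0.0006, -0.0006, -0.0006, -0.0006], "ty":[0.005, 0.01, 0.0125, 0.015, 0.015], "tz":[0.0013, 0.0016, 0.0016, 0.0016, 0.0016], "aperture":[20, 20, 20, 20, 20]}'
python3 go.py 549 -97 234 1.2
```

```text
[[539.9 -87.2 208.4]] exp 543,-86.5
[[552.2 -61.1 103.4]
 [471.9 -91.1 103.4]] basket bottom corners exp 557,-54 / 497,-55
time: 7.92
tool_pos: [540.1, -96.5, 233.6]
tcp_rot: [-180.0, -0.0, 91.3]
ft_force: [-0.5, -0.6, -3.9]
finger_gap: 29.3
grip_force: 79.5
t 7.925 rot [-0.01 -0.    0.06] d [-0.69  8.88 -0.37] ft [-0.47 -0.6  -3.88]
```

Converted, 4 mm / 800 = 0.005, 1.5 mm / 800 = 0.0019.

```bash
python3 steer.py '{"ax":[0, 0, 0, 0], "ay":[0, 0, 0, 0], "az":[0, 0, 0, 0], "tx":[0, 0, 0, 0], "ty":[0.0019, 0.0038, 0.005, 0.005], "tz":[0, 0, 0, 0], "aperture":[20, 20, 20, 20]}'|grep -E "pos|ft"
python3 steer.py '{"ax":[0, 0, 0, 0], "ay":[0, 0, 0, 0], "az":[0, 0, 0, 0], "tx":[0, 0, 0, 0], "ty":[0.0013, 0.0025, 0.0038, 0.0038], "tz":[0, 0, 0, 0], "aperture":[20, 20, 20, 20]}'|grep -E "pos|ft"
python3 steer.py '{"ax":[0, 0, 0], "ay":[0, 0, 0], "az":[0, 0, 0], "tx":[0, 0, 0], "ty":[0.0013, 0.0025, 0.0025], "tz":[0, 0, 0], "aperture":[20, 20, 20]}'|grep -E "pos|ft"
```

```text
tool_pos: [544.0, -96.4, 233.7]
ft_force: [0.9, 0.4, -3.0]
tool_pos: [547.1, -96.4, 233.7]
ft_force: [0.2, -0.3, -3.5]
tool_pos: [549.1, -96.3, 233.7]
ft_force: [0.1, 0.1, -3.9]
```

Converted, 2 mm / 800 = 0.0025, 1 mm / 800 = 0.0013.

```bash
for i in 1 2; do python3 steer.py '{"ax":[0, 0, 0], "ay":[0, 0, 0], "az":[0, 0, 0], "tx":[0, 0, 0], "ty":[0.0013, 0.0025, 0.0025], "tz":[0, 0, 0], "aperture":[20, 20, 20]}'|grep -E "pos|ft|rot"; done
```

```text
tool_pos: [550.8, -96.3, 233.6]
tcp_rot: [-180.0, 0.0, 91.2]
ft_force: [-1.6, -1.0, -4.1]
tool_pos: [552.9, -96.2, 233.5]
tcp_rot: [-180.0, -0.0, 91.3]
ft_force: [-2.9, -0.5, -4.4]
```

Converted, 4 mm / 800 = 0.005, 3 mm / 800 = 0.0038.

```bash
python3 steer.py '{"ax":[0, 0, 0, 0, 0], "ay":[0, 0, 0, 0, 0], "az":[0, 0, 0, 0, 0], "tx":[0, 0, 0, 0, 0], "ty":[0.0013, 0.0025, 0.0038, 0.005, 0.005], "tz":[0, 0, 0, 0, 0], "aperture":[20, 20, 20, 20, 20]}'|grep -E "pos|ft|rot"
python3 steer.py '{"ax":[0, 0, 0, 0, 0], "ay":[0, 0, 0, 0, 0], "az":[0, 0, 0, 0, 0], "tx":[0, 0, 0, 0, 0], "ty":[0.0013, 0.0025, 0.0038, 0.005, 0.005], "tz":[0, 0, 0, 0, 0], "aperture":[20, 20, 20, 20, 20]}'|grep -E "pos|ft|rot"
```

```text
tool_pos: [557.0, -96.2, 233.7]
tcp_rot: [-180.0, 0.0, 91.3]
ft_force: [-3.9, -1.3, -3.7]
tool_pos: [561.0, -96.0, 233.5]
tcp_rot: [-180.0, -0.0, 91.3]
ft_force: [-4.1, -0.3, -4.0]
```

Converted, 1.5 mm / 800 = 0.0019, 1 mm / 800 = 0.0013.

```bash
python3 steer.py '{"ax":[0, 0, 0], "ay":[0, 0, 0], "az":[0, 0, 0], "tx":[0, 0, 0], "ty":[0.0013, 0.0019, 0.0019], "tz":[0, 0, 0], "aperture":[20, 20, 20]}'|grep -E "pos|ft|rot"
```

```text
tool_pos: [562.5, -96.0, 233.6]
tcp_rot: [-180.0, -0.0, 91.3]
ft_force: [-4.2, 0.2, -4.8]
```

Converted, 1.2 mm / 800 = 0.0015, 0.7 mm / 800 = 0.0009.

```bash
for i in 1; do python3 steer.py '{"ax":[0, 0, 0], "ay":[0, 0, 0], "az":[0, 0, 0], "tx":[0, 0, 0], "ty":[0.0009, 0.0015, 0.0015], "tz":[0, 0, 0], "aperture":[20, 20, 20]}'|grep -E "pos|ft"; done
python3 steer.py '{"ax":[0, 0, 0], "ay":[0, 0, 0], "az":[0, 0, 0], "tx":[0, 0, 0], "ty":[0.0006, 0.0013, 0.0013], "tz":[0, 0, 0], "aperture":[20, 20, 20]}'|grep -E "pos|ft"
```

```text
tool_pos: [563.7, -96.0, 233.6]
ft_force: [-3.8, -0.0, -4.5]
tool_pos: [564.8, -95.9, 233.6]
ft_force: [-2.7, 0.0, -5.0]
```

Converted, 1 mm / 800 = 0.0013, 0.5 mm / 800 = 0.0006.

```bash
python3 steer.py '{"ax":[0, 0, 0], "ay":[0, 0, 0], "az":[0, 0, 0], "tx":[0, 0, 0], "ty":[0.0006, 0.0013, 0.0013], "tz":[0, 0, 0], "aperture":[20, 20, 20]}'|grep -E "pos|ft"
```

```text
tool_pos: [565.7, -96.0, 233.7]
ft_force: [-3.5, 0.5, -4.3]
```

Converted, 0.8 mm / 800 = 0.001, 0.5 mm / 800 = 0.0006.

```bash
python3 steer.py '{"ax":[0, 0, 0], "ay":[0, 0, 0], "az":[0, 0, 0], "tx":[0, 0, 0], "ty":[0.0006, 0.001, 0.001], "tz":[0, 0, 0], "aperture":[20, 20, 20]}'|grep -E "pos|ft"
```

```text
tool_pos: [566.5, -95.9, 233.7]
ft_force: [-3.7, 0.8, -5.4]
```

Converted, 0.8 mm / 800 = 0.001, 0.5 mm / 800 = 0.0006.

```bash
python3 steer.py '{"ax":[0, 0, 0], "ay":[0, 0, 0], "az":[0, 0, 0], "tx":[0, 0, 0], "ty":[0.0006, 0.001, 0.001], "tz":[0, 0, 0], "aperture":[20, 20, 20]}'|grep -E "pos|ft"
```

```text
tool_pos: [567.3, -95.9, 233.7]
ft_force: [-3.7, -0.4, -5.4]
```

Converted, 0.8 mm / 800 = 0.001, 0.4 mm / 800 = 0.0005.

```bash
python3 steer.py '{"ax":[0, 0, 0], "ay":[0, 0, 0], "az":[0, 0, 0], "tx":[0, 0, 0], "ty":[0.0005, 0.001, 0.001], "tz":[0, 0, 0], "aperture":[20, 20, 20]}'|grep -E "pos|ft"
```

```text
tool_pos: [567.8, -95.9, 233.6]
ft_force: [-5.7, -0.9, -4.6]
```

Converted, 0.8 mm / 800 = 0.001, 0.4 mm / 800 = 0.0005.

```bash
python3 steer.py '{"ax":[0, 0, 0], "ay":[0, 0, 0], "az":[0, 0, 0], "tx":[0, 0, 0], "ty":[0.0005, 0.001, 0.001], "tz":[0, 0, 0], "aperture":[20, 20, 20]}'|grep -E "pos|ft"
```

```text
tool_pos: [568.1, -95.9, 233.5]
ft_force: [-8.5, -0.5, -2.7]
```

Spine felt at x≈567.5. Ease back so the axis is near 0, then lower.

Converted, -3.3 mm / 800 = -0.0041, -3 mm / 800 = -0.0038.

```bash
python3 steer.py '{"ax":[0, 0, 0, 0], "ay":[0, 0, 0, 0], "az":[0, 0, 0, 0], "tx":[0, 0, 0, 0], "ty":[-0.0019, -0.0038, -0.0041, -0.0041], "tz":[0, 0, 0, 0], "aperture":[20, 20, 20, 20]}'|grep -E "pos|ft"
python3 steer.py '{"ax":[0, 0, 0, 0, 0, 0], "ay":[0, 0, 0, 0, 0, 0], "az":[0, 0, 0, 0, 0, 0], "tx":[0, 0, 0, 0, 0, 0], "ty":[0, 0, 0, 0, 0, 0], "tz":[0.0019, 0.0038, 0.0056, 0.0075, 0.0088, 0.0088], "aperture":[20, 20, 20, 20, 20, 20]}'|grep -E "pos|ft"
```

```text
tool_pos: [565.6, -95.9, 233.6]
ft_force: [-1.7, 1.3, -9.0]
tool_pos: [566.2, -96.0, 227.2]
ft_force: [-0.4, 0.7, -3.4]
```

Converted, 6 mm / 800 = 0.0075, 4.5 mm / 800 = 0.0056.

```bash
python3 steer.py '{"ax":[0, 0, 0, 0, 0], "ay":[0, 0, 0, 0, 0], "az":[0, 0, 0, 0, 0], "tx":[0, 0, 0, 0, 0], "ty":[-0.0006, -0.001, -0.001, -0.001, -0.001], "tz":[0.0019, 0.0038, 0.0056, 0.0075, 0.0075], "aperture":[20, 20, 20, 20, 20]}'|grep -E "pos|ft"
```

```text
tool_pos: [564.7, -96.0, 220.5]
ft_force: [0.3, 0.9, -4.3]
```

Converted, 3 mm / 800 = 0.0038, 2 mm / 800 = 0.0025.

```bash
python3 steer.py '{"ax":[0, 0, 0, 0], "ay":[0, 0, 0, 0], "az":[0, 0, 0, 0], "tx":[0, 0, 0, 0], "ty":[0, 0, 0, 0], "tz":[0.0013, 0.0025, 0.0038, 0.0038], "aperture":[20, 20, 20, 20]}'|grep -E "pos|ft"
```

```text
tool_pos: [564.7, -96.0, 217.5]
ft_force: [0.6, 0.6, -3.8]
```

Converted, 1.4 mm / 800 = 0.0018, 0.7 mm / 800 = 0.0009.

```bash
python3 steer.py '{"ax":[0, 0, 0], "ay":[0, 0, 0], "az":[0, 0, 0], "tx":[0, 0, 0], "ty":[0, 0, 0], "tz":[0.0009, 0.0018, 0.0018], "aperture":[20, 20, 20]}'|grep -E "pos|ft"
```

```text
tool_pos: [564.8, -96.0, 216.2]
ft_force: [0.2, -0.4, -3.5]
```

Converted, 1 mm / 800 = 0.0013, 0.5 mm / 800 = 0.0006.

```bash
python3 steer.py '{"ax":[0, 0, 0], "ay":[0, 0, 0], "az":[0, 0, 0], "tx":[0, 0, 0], "ty":[0, 0, 0], "tz":[0.0006, 0.0013, 0.0013], "aperture":[20, 20, 20]}'|grep -E "pos|ft"
```

```text
tool_pos: [564.8, -95.9, 215.2]
ft_force: [-1.0, -0.3, -3.9]
```

Converted, 0.8 mm / 800 = 0.001, 0.4 mm / 800 = 0.0005.

```bash
python3 steer.py '{"ax":[0, 0, 0], "ay":[0, 0, 0], "az":[0, 0, 0], "tx":[0, 0, 0], "ty":[0, 0, 0], "tz":[0.0005, 0.001, 0.001], "aperture":[20, 20, 20]}'|grep -E "pos|ft"
```

```text
tool_pos: [564.9, -96.0, 214.9]
ft_force: [-2.0, 0.3, 0.2]
```

Landed at the expected height and the weight is on the bar. I'll release, but look first.

```bash
python3 - <<'E'
from h import *
from bench import r
w=r.snapshot("scene");b=w["pixels"][130:230,270:350]
cv2.imwrite("pics/c3.png",cv2.resize(b,(480,600),interpolation=2))
E
```

```text
(no output)
```

View pics/c3.png

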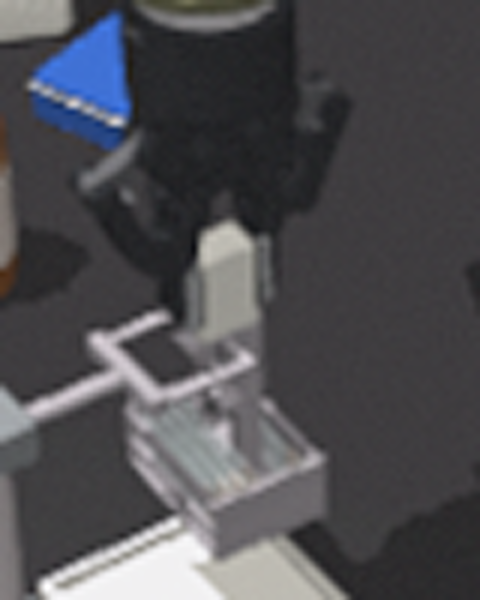

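The front bar (zoom ≈ (250,358)) runs through the hook under the tab, and the carrier is upright. Opening gently, then moving up.

Converted, -110 mm / 800 = -0.1375, -90 mm / 800 = -0.1125.

```bash
python3 steer.py '{"ax":[0, 0, 0, 0, 0, 0, 0], "ay":[0, 0, 0, 0, 0, 0, 0], "az":[0, 0, 0, 0, 0, 0, 0], "tx":[0, 0, 0, 0, 0, 0, 0], "ty":[0, 0, 0, 0, 0, 0, 0], "tz":[0, 0, 0, 0, 0, 0, 0], "aperture":[30, 32, 38, 46, 60, 70, 70]}' 20
python3 steer.py '{"ax":[0, 0, 0, 0, 0, 0, 0, 0], "ay":[0, 0, 0, 0, 0, 0, 0, 0], "az":[0, 0, 0, 0, 0, 0, 0, 0], "tx":[0, 0, 0, 0, 0, 0, 0, 0], "ty":[0, 0, 0, 0, 0, 0, 0, 0], "tz":[-0.0125, -0.0375, -0.075, -0.1125, -0.1375, -0.1375, -0.1375, -0.1375], "aperture":[70, 70, 70, 70, 70, 70, 70, 70]}'
python3 steer.py '{"ax":[0, 0, 0, 0, 0, 0, 0, 0], "ay":[0, 0, 0, 0, 0, 0, 0, 0], "az":[0, 0, 0, 0, 0, 0, 0, 0], "tx":[0, 0, 0, 0, 0, 0, 0, 0], "ty":[0, 0, 0, 0, 0, 0, 0, 0], "tz":[0, 0, 0, 0, 0, 0, 0, 0], "aperture":[70, 70, 70, 70, 70, 70, 70, 70]}'
python3 - <<'E'
from h import *
from bench import r
I=[]
for i in range(2):
    w=r.snapshot("scene");I.append(w["pixels"].astype(int))
    for _ in range(6):w=r.snapshot("scene")
J=w["pixels"][120:245,250:350]
print(np.abs(w["pixels"].astype(int)-I[0])[150:240,260:350].max(),r.sense()["time"])
cv2.imwrite("pics/c4.png",cv2.resize(J,(480,600),interpolation=2))
E
```

```text
time: 18.73
tool_pos: [564.8, -96.0, 214.5]
tcp_rot: [180.0, -0.0, 91.3]
ft_force: [-0.2, 0.3, -0.7]
finger_gap: 69.9
grip_force: 0.0
time: 19.73
tool_pos: [564.2, -95.8, 322.8]
tcp_rot: [-179.8, -0.0, 91.3]
ft_force: [-0.2, 0.0, -0.7]
finger_gap: 70.0
grip_force: 0.0
time: 20.72
tool_pos: [564.8, -96.0, 324.5]
tcp_rot: [180.0, 0.0, 91.3]
ft_force: [-0.5, -0.7, -0.1]
finger_gap: 70.3
grip_force: 0.0
7 21.425
```

View pics/c4.png

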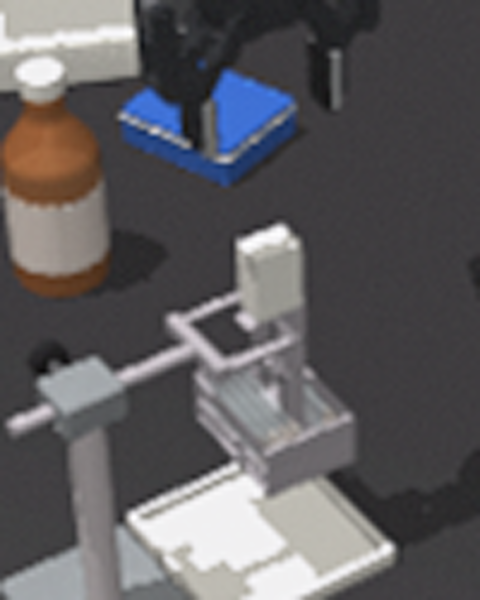

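The carrier hangs upright and still from the front bar, with its tab at about zoom (270,272) and the basket at (290,430). The gripper is clear.

```bash
python3 -c "
from bench import r
print(r.hand_in())"
```

```text
the job is handed in; nothing more can be done
None
```

The job is handed in at about 21 s: the snap-hook carrier hangs upright and still from the loop's front bar with the gripper clear, and the highest push I read was about 8.5 N, but `hand_in()` returned no verdict.

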